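# Index and lock the rotary specimen stage

### The job

Get the rotary specimen stage ready for the comparison microscope: turn its round turntable until the one deep notch in the rim faces the nose of the sliding bolt on the base, then push the bolt fully home into the notch so that the turntable is locked. Do not disturb the things standing around.

Things in the scene. Friction and masses are not known exactly. Their poses are not given: they have to be found in the camera images.
- stage: Base of the rotary stage: light round plate 192 mm across, 12 mm thick, fixed. Origin: centre of its underside, on the turning axis; z up. A foot 64 mm wide runs along its -y axis to 140 mm from the axis and carries the bolt in a guide (39 mm wide, top 49 mm above the table, 93 to 107 mm from the axis).
- turntable (a joint): Angle of the dark turntable (160 mm across, on a bearing in the base, cannot be lifted), rad, growing anticlockwise seen from above; 0 or a full turn = deep notch at the bolt. Turns freely either way, stays where left; friction 0.12 N m (about 2 N at a post). Rim 24 to 42 mm above the table. On top a white plate 146 x 44 mm and amid it a holder with a brass specimen, within 23 mm of the axis, top 88 mm up.
- notch (a point): Middle of the mouth of the deep notch, at the rim, 80 mm from the turning axis, 33 mm above the table. The notch is 24 mm wide at the mouth, 20 mm deep, narrowing to about 17 mm. Two nicks only 6 mm deep, 120 degrees either side of it, do not take the bolt.
- post_a (a point): Centre of the top of one upright post, 18 mm thick, 62 mm from the turning axis a quarter turn anticlockwise from the deep notch; the post stands from 48 to 94 mm above the table.
- post_b (a point): Same, the other post, a quarter turn clockwise from the deep notch.
- mark (a point): Fixed point on the base where the deep notch's mouth must come: 80 mm from the turning axis along the base's -y axis, in line with the bolt, 33 mm above the table.
- bolt (a joint): Travel of the sliding bolt: 0 = drawn fully back, 0.022 m = fully home (a hard stop), its nose then 14 mm inside the rim. It slides straight towards the turning axis (base +y), with about 2.5 N of friction, and stays where it is left. With the notch out of line by more than some 5 mm it runs against the rim.
- bolt_nose (a point): Foremost point of the steel bolt's rounded nose (bolt 12 mm wide, 12 mm high), 88 mm from the turning axis when drawn back, 33 mm above the table.
- bolt_knob (a point): Centre of the top of the bolt's upright round knob, 16 mm thick, standing from 39 to 85 mm above the table, 140 mm from the turning axis when drawn back, 118 mm when home. It is pushed towards the turning axis.
- dish: Bystander near the stage: glass dish 88 mm across, 16 mm high, standing on the table; origin under its centre.
- eyepiece: Bystander near the stage: black eyepiece standing upright, 44 mm across, 62 mm high; origin under its centre.
- specimen_box: Bystander near the stage: white box 60 x 50 x 28 mm; origin under its centre.
- screwdriver: Bystander: screwdriver lying to the right of the stage; origin beneath it.
- cleaner: Bystander: white bottle, 52 mm across, 120 mm high, to the right of the stage; origin under its centre.
- ring_light: Bystander: black ring 90 mm across, 22 mm high, to the left of the stage; origin under its centre.

How it is judged:
At the end, for the whole second after the job is handed in: The bolt stands at least 19 of its 22 mm home, inside the deep notch; the mouth of the deep notch is within 7 mm of the mark and the turntable is at rest (value of joint bolt above 0.019 m and horizontal distance between notch and mark below 0.007 m and not (velocity of joint turntable above 0.1 rad/s or velocity of joint turntable below -0.1 rad/s)); the robot touches nothing.
It fails at once if a bystander is moved by more than 25 mm (distance of any of dish, eyepiece, specimen_box, screwdriver, cleaner, ring_light from where it was at the start of the episode above 0.025 m).
It also fails if it takes over 51 s, if anything falls off the work surface, if the arm or the gripper's body presses on something with over 40 N, if the wrist force passes 120 N, or if a joint passes its speed limit or range.

### The arm

A 7-joint arm with a two-finger parallel gripper is mounted at the origin on the work surface. World frame = base frame: x ahead of the robot, y to its left, z up, the work surface at z = 0. Lengths are in m, angles in rad, forces in N, time in s.
With the tool pointing down it reaches from about 0.425 to 0.925 m from the base axis. Payload 6.8 kg.
Tool frame: the origin (TCP) lies on the front face of the gripper's body, between the roots of the fingers; the fingertips stand 73 mm ahead of it and the grasp point (between the pads) lies 54 mm ahead of it (env.nose_length is the distance from the TCP to the fingertips, in m); z points along the fingers, y is the line along which they close (so a half turn about z gives the same grasp; the last joint's range is limited). The gripper opens to 85 mm and grips with 20 to 120 N. Pads are 22 mm wide; open, the fingers measure 114 mm over their backs; the gripper's body (76 mm by 85 mm) begins 54 mm behind the grasp point. The pads swing forward as they close: fully open they stand 13 mm farther back than shut.
Start: joints at [-1.419, 0.477, 0.022, 1.555, -0.011, 1.109, -0.083], TCP at [0.173, 0.652, 0.304] pointing down, gripper open.
Joint ranges: [-2.96, 2.96], [-0.34, 2.1], [-1.41, 1.46], [0.24, 2.44], [-1.37, 4.51], [0.17, 1.92], [-2.96, 2.96]. Speed limits (rad/s): [2.39, 2.39, 3.14, 3.14, 3.14, 3.14, 3.14].

### API

Orientations are given as a unit quaternion [w, x, y, z].
In Python, from cell import env, kin, camera, calibration, job gives the robot as it stands. The module is installed in compiled form; this text tells all that it offers. Calls block until the motion is done:
- env.reach(position, orientation): joint-space move of the TCP to a pose.
- env.movel(position, velocity=0.15, rot=None, stop_force=None): straight line of the TCP; rot=None keeps the orientation; velocity is the mean speed in m/s. With stop_force (N) it stops when the force on the tool has changed by that much, and returns True; else False.
- env.goto_joints(angles): joint-space move.
- env.grip(opening, f_grip=None): finger opening in m; f_grip is the grip in N (None keeps the last); returns when the fingers have stopped.
- env.dwell(seconds).
- kin.inverse_kinematics(position, orientation): joint angles nearest the present ones, or None.
- env.get_state(): the state.
- camera(name): name is "side" or "top" or "wrist"; returns (picture, depth): 400x640x3 uint8, blue, green, red; 400x640 float32, m along the optical axis (not along the pixel's ray), 0 where there is no reading.
- calibration(name): a dict with "fx", "fy", "cx", "cy" (pixels), "rvec" (rotation vector, rad) and "tvec" (3), from world to camera coordinates, as OpenCV has them. Camera axes: x right, y down, z forward; pixel columns grow to the right and rows downward; lengths in m; the calibration is good to about 2 mm. The wrist camera is an equidistant fisheye: a pixel r from the principal point sees the ray r / f radians off the axis. A picture is of the moment at which its call begins: read the wrist's pose just before it. calibration takes no time and is no camera call; for the wrist camera it gives the pose at the moment of the call.
A pose or a line that the arm cannot do raises env.PlanningError and nothing moves.
- job.job_done(): hands the job in; it is judged then, once.
The state is a dict: "time": time; "qpos": joint angles; "joint_velocities": joint speeds; "joint_torque": joint torques, N m; "tcp_pos": TCP position; "orientation": TCP orientation; "force": force on the tool from outside, world axes, zero at the start; "torque": the same for the moment, N m; "opening": finger opening in m; "gripper_force": force on a finger pad.
Only numpy, scipy, OpenCV 4.12 (cv2) and the standard library are available. Lean on these libraries where they do the work, as an engineer would, in place of code of your own. Each camera call takes 0.05 s, during which the arm holds its last target. There are 200 camera calls.

## Working session

There is one attempt and no reset: what is moved stays moved. The work goes in short steps, each a Python script; the robot and the scene stay as the last script left them, time stands still between calls to the robot, and variables do not carry over. Pictures are saved under pics/ and viewed, at most 10 in all, crops included, and the job is handed in when it is done.

```bash
mkdir -p pics
python3 - <<'E'
from cell import env,camera,calibration
import cv2,numpy as np
for n in("top","side"):
    p,d=camera(n); cv2.imwrite(f"pics/{n}0.png",p); np.save(f"pics/{n}0d.npy",d); print(n,calibration(n))
s=env.get_state(); print(s["time"],s["tcp_pos"],s["orientation"])
E
```

```text
top {'fx': 479.55292184391936, 'fy': 479.55292184391936, 'cx': 318.32969541842107, 'cy': 189.99391417117414, 'rvec': array([ 2.15156769, -2.18761113,  0.11962677]), 'tvec': array([0.01459871, 0.55296585, 1.20938562])}
side {'fx': 437.8217331145326, 'fy': 437.8217331145326, 'cx': 325.079587357552, 'cy': 195.86622512859427, 'rvec': array([ 2.20656634, -0.54766383,  0.29002708]), 'tvec': array([-0.5037103 ,  0.24131605,  0.96234188])}
0.1 [0.17329311 0.65194767 0.30304328] [-6.17476679e-05  1.29529013e-01  9.91575288e-01 -8.23629236e-04]
```

View pics/top0.png

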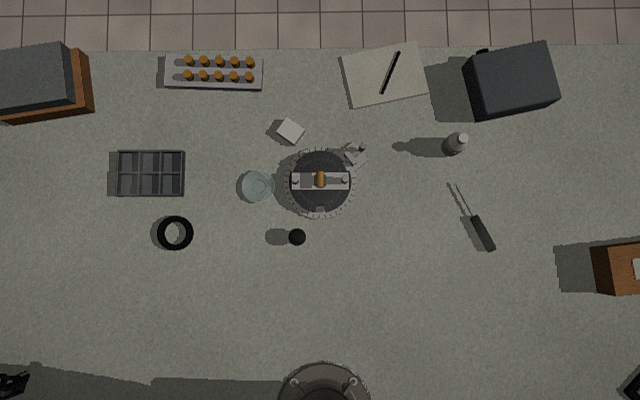

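View pics/side0.png

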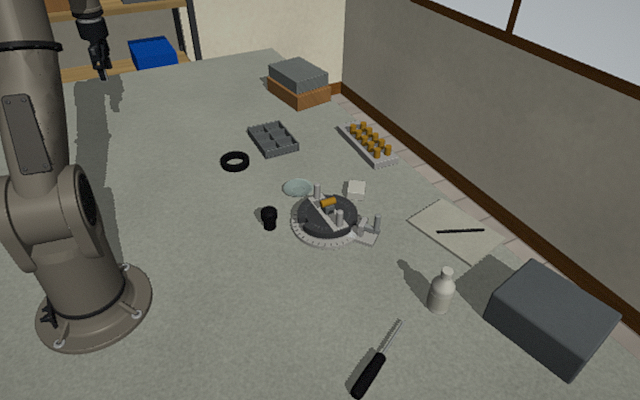

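The top view has the stage at about (320,181), the bolt foot towards the upper right (355,153), the dish at (257,186), the eyepiece at (297,237) and the box at (290,130). I'll enlarge it.

```bash
cat > h.py <<'E'
import numpy as np,cv2
from cell import env,kin,camera,calibration,job
def cam(n):
    c=calibration(n);K=np.array([[c["fx"],0,c["cx"]],[0,c["fy"],c["cy"]],[0,0,1]]);R=cv2.Rodrigues(c["rvec"])[0]
    return K,R,c["tvec"]
def atz(n,u,v,z):
    K,R,t=cam(n);o=-R.T@t;d=R.T@np.linalg.solve(K,[u,v,1]);return o+d*(z-o[2])/d[2]
def px(n,p):
    K,R,t=cam(n);q=K@(R@np.asarray(p)+t);return q[:2]/q[2]
E
python3 - <<'E'
from h import *
p=cv2.imread("pics/top0.png");c=p[110:250,230:400]
cv2.imwrite("pics/top0c.png",cv2.convertScaleAbs(cv2.resize(c,None,fx=4.2,fy=4.2,interpolation=cv2.INTER_CUBIC),alpha=1.5))
E
```

```text
(no output)
```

View pics/top0c.png

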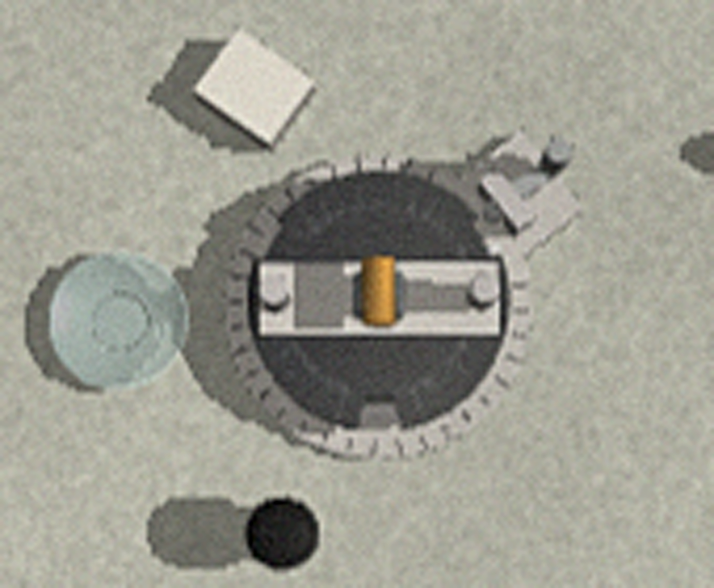

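The crop shows the deep notch at (380,415), facing the robot. The post tops are at (275,285) and (483,283), the knob top is at (560,148), and the disc centre is around (378,300).

```bash
python3 - <<'E'
from h import *
f=lambda u,v,z:atz("top",230+(u+.5)/4.2-.5,110+(v+.5)/4.2-.5,z)[:2]
a=f(275,285,.094);b=f(483,283,.094);k=f(560,148,.085);n=f(380,410,.042)
p=cv2.imread("pics/top0.png")
g=p.max(2).astype(np.uint8);m=((g<62)*255).astype(np.uint8);m[:145]=0;m[216:]=0;m[:,:285]=0;m[:,:]=m
cs=max(cv2.findContours(m,cv2.RETR_EXTERNAL,cv2.CHAIN_APPROX_NONE)[0],key=cv2.contourArea)
e=cv2.fitEllipse(cv2.convexHull(cs));print(e, atz("top",*e[0],.042))
ctr=(a+b)/2
print("posts",a,b,np.linalg.norm(a-b),"ctr",ctr,"knob",k,k-ctr,np.linalg.norm(k-ctr),np.degrees(np.arctan2(*(k-ctr)[::-1])),"notch",n,n-ctr,np.degrees(np.arctan2(*(n-ctr)[::-1])))
print("post ang",np.degrees(np.arctan2(*(a-b)[::-1])))
for nm,(u,v,z) in dict(dish=(118,320,.016),eye=(283,533,.062),box=(255,88,.028)).items(): print(nm,f(u,v,z))
d=np.load("pics/top0d.npy");K,R,t=cam("top")
for u,v in[(295,177),(345,177),(363,145),(320,195)]:
    z=d[v-1:v+2,u-1:u+2];z=np.min(z[z>0]);print(u,v,R.T@(np.linalg.solve(K,[u,v,1])*z-t))
# guide/foot: side view cross-check
print([px("side",[*q,z]).round(1) for q,z in((a,.094),(b,.094),(k,.085))])
q0=env.get_state()["qpos"]
E
python3 - <<'E'
import sys;sys.path.insert(0,'.')
import cv2
p=cv2.imread("pics/side0.png")[170:260,250:400]
cv2.imwrite("pics/side0c.png",cv2.resize(p,None,fx=5,fy=5,interpolation=cv2.INTER_CUBIC))
E
```

```text
((318.6357421875, 179.97694396972656), (62.44146728515625, 64.53958129882812), 136.0785675048828) [0.577552   0.00426839 0.042     ]
posts [0.57808465 0.06225215] [ 0.5772836  -0.05925757] 0.1215123510454953 ctr [0.57768413 0.00149729] knob [ 0.6584576  -0.10731026] [ 0.08077347 -0.10880755] 0.1355117622917554 -53.41159047896657 notch [0.50755644 0.00173468] [-0.07012769  0.00023739] 179.8060458843295
post ang 89.62228575621796
dish [0.56809555 0.16340347]
eye [0.43415116 0.06061546]
box [0.71089514 0.07607247]
295 177 [0.57854224 0.06224066 0.0994093 ]
345 177 [ 0.57695747 -0.06004574  0.09635297]
363 145 [ 0.65684584 -0.1067816   0.09124684]
320 195 [0.53864289 0.00145923 0.04419882]
[array([316.3, 183.7]), array([338.8, 210.6]), array([376.6, 214.9])]
```

View pics/side0c.png

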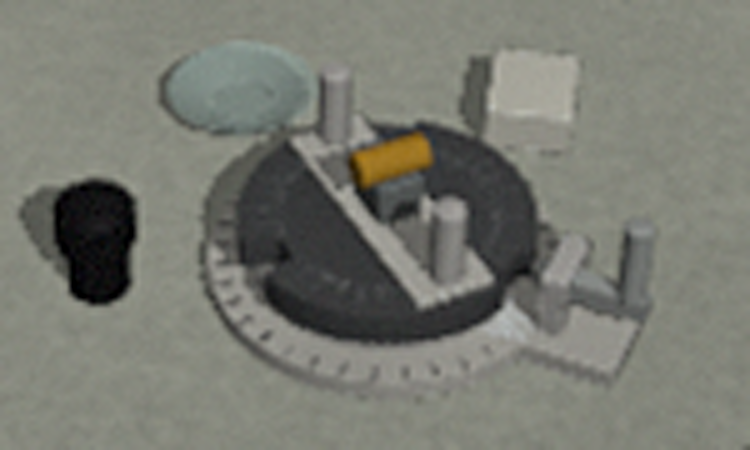

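Both views agree. The notch is at about 180° and the bolt at about -53.4°, so I'll grip the left post (post_b, at +90°) and carry it about 126.6° anticlockwise. First I'll check the IK along that arc and along the bolt push.

```bash
cat >> h.py <<'E'
from scipy.spatial.transform import Rotation
C=np.array([.5777,.002])
def quat(yang):  # tool down, tool y at world angle yang (deg)
    y=np.array([np.cos(np.radians(yang)),np.sin(np.radians(yang)),0]);z=np.array([0,0,-1.]);x=np.cross(y,z)
    return Rotation.from_matrix(np.c_[x,y,z]).as_quat()[[3,0,1,2]]
def pol(r,th,z): t=np.radians(th);return np.array([C[0]+r*np.cos(t),C[1]+r*np.sin(t),z])
E
python3 - <<'E'
from h import *
for off in(90,-90):
    for th in(90,130,170,217):
        q=kin.inverse_kinematics(pol(.062,th,.135),quat(th+off));print(off,th,None if q is None else np.round(q,2))
for off in(90,-90):
    for r in(.175,.137): 
        q=kin.inverse_kinematics(pol(r,-53.4,.128),quat(-53.4+off));print("bolt",off,r,None if q is None else np.round(q,2))
E
```

```text
90 90 [-0.16  0.54 -0.08  1.91  0.06  0.7   2.87]
90 130 [-1.03  0.97  1.26  2.06 -1.11  1.06 -1.64]
90 170 [-0.77  0.61  0.83  2.1  -0.69  0.72 -1.23]
90 217 [-0.6   0.58  0.72  2.07 -0.6   0.7  -0.41]
-90 90 [-0.6   0.59  0.51  1.94 -0.43  0.72  0.16]
-90 130 [-0.52  0.51  0.4   2.03 -0.32  0.65  0.79]
-90 170 [-0.44  0.48  0.37  2.09 -0.29  0.62  1.53]
-90 217 [-0.25  0.48  0.25  2.05 -0.19  0.63  2.35]
bolt 90 0.175 [-0.32  0.8   0.67  1.66 -0.6   0.9   1.22]
bolt 90 0.137 [-0.34  0.75  0.61  1.73 -0.55  0.84  1.15]
bolt -90 0.175 [-0.58  1.15  1.26  1.67 -1.16  1.24 -1.54]
bolt -90 0.137 [-0.64  1.12  1.26  1.75 -1.16  1.21 -1.55]
```

Run:
```python
from h import *
env.grip(.05,20)
env.reach(pol(.062,90,.24),quat(0))
env.movel(pol(.062,90,.135),.15,stop_force=8)
env.grip(0,20); s=env.get_state();print("t",s["time"],"open",s["opening"],s["force"].round(1) if hasattr(s["force"],"round") else s["force"])
try:
    for th in np.linspace(90,216.6,11)[1:]:
        if env.movel(pol(.062,th,.135),.07,rot=quat(th-90),stop_force=35): print("stopped",th);break
except Exception as e: print(repr(e))
s=env.get_state();print("t",s["time"],s["opening"],np.round(s["force"],1),s["tcp_pos"])
env.grip(.05);env.movel(np.r_[s["tcp_pos"][:2],.26],.2)
env.reach(np.array([.55,-.25,.3]),quat(90+36.6))
p,d=camera("top");cv2.imwrite("pics/t1.png",p)
cv2.imwrite("pics/t1c.png",cv2.convertScaleAbs(cv2.resize(p[110:250,230:400],None,fx=4.2,fy=4.2,interpolation=cv2.INTER_CUBIC),alpha=1.5))
print(env.get_state()["time"])
```

```text
t 4.3167 open 0.01747172083302012 [-1.   0.4  5.8]
t 8.0667 0.017319504220438427 [-5.1 -2.6  9.6] [ 0.52745498 -0.03641972  0.13543893]
10.1833
```

View pics/t1c.png

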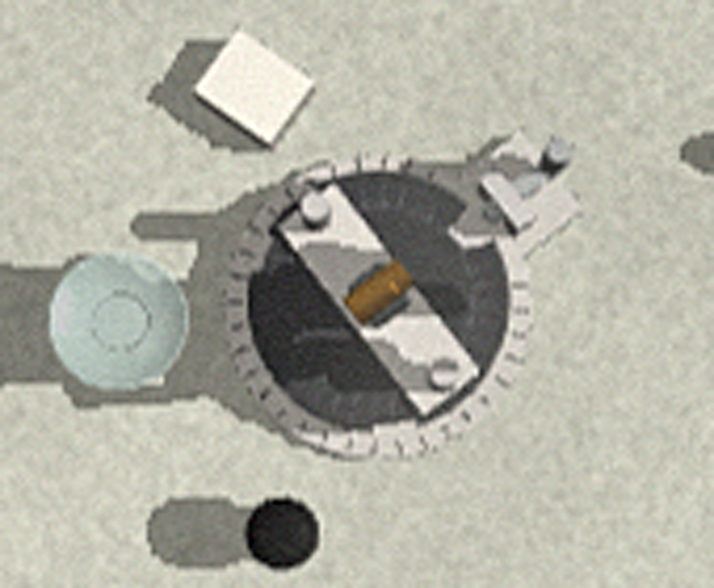

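The notch now faces the bolt, at about (472,220). The posts are at (315,207) and (443,372), and the guide spans roughly (487,183) to (527,225). Next I'll work out the residual angle.

```bash
python3 - <<'E'
from h import *
f=lambda u,v,z:atz("top",230+(u+.5)/4.2-.5,110+(v+.5)/4.2-.5,z)[:2]
ang=lambda d:np.degrees(np.arctan2(d[1],d[0]))
a=f(316,205,.094);b=f(443,371,.094);k=f(559,148,.085);c=(a+b)/2
print(a,b,np.linalg.norm(a-b),"posts",ang(a-b),"-> notch",ang(a-b)-90,"ctr",c)
for cc in(c,C,np.array([.5776,.0043])): print("knob",ang(k-cc),np.linalg.norm(k-cc))
n=f(472,222,.042);print("notch",ang(n-C),np.linalg.norm(n-C))
g=f(508,205,.049);print("guide",ang(g-C),np.linalg.norm(g-C),"bolt line",ang(k-g))
# foot right edge corners at z~.012
print("foot edge",ang(f(578,205,.012)-f(525,250,.012)))
E
python3 - <<'E'
import cv2
p=cv2.imread("pics/t1.png")[135:180,325:378]
cv2.imwrite("pics/t1z.png",cv2.convertScaleAbs(cv2.resize(p,None,fx=12,fy=12,interpolation=cv2.INTER_CUBIC),alpha=1.6))
E
```

```text
[0.62500279 0.03765764] [ 0.52606452 -0.03482702] 0.1226491307936565 posts 36.22743895640132 -> notch -53.77256104359868 ctr [0.57553366 0.00141531]
knob -52.51313955615594 0.1362738074373767
knob -53.3909200206872 0.13543525379832594
knob -53.92962243132158 0.13734722256411458
notch -52.948657457222566 0.07339356492025717
guide -56.48881141049047 0.09636572436197044 bolt line -45.82534371026524
foot edge -50.52480126513582
```

View pics/t1z.png

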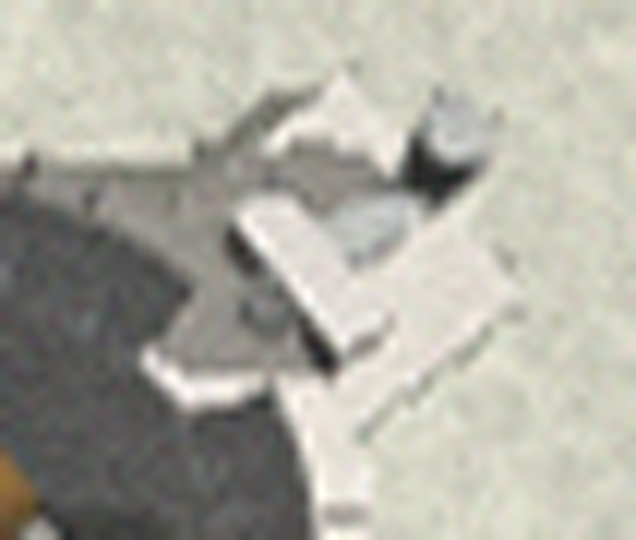

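The zoom shows the bolt nose at (262,308), with the notch mouth's edges at (195,290) and (275,375). The bolt line runs through the middle of the mouth, about (235,333), so they line up within tolerance. Now I'll push the bolt.

Run:
```python
from h import *
env.grip(0,20); q=quat(-53.4+90); A=-53.4
env.reach(pol(.18,A,.22),q)
print(env.movel(pol(.18,A,.128),.15,stop_force=8))
st=env.movel(pol(.131,A,.128),.04,stop_force=20)
s=env.get_state();print(st,s["time"],"r",np.linalg.norm(s["tcp_pos"][:2]-C),np.round(s["force"],1))
env.movel(pol(.18,A,.128),.1);env.movel(pol(.18,A,.26),.2)
env.reach(np.array([.55,-.28,.3]),q)
p,d=camera("top");cv2.imwrite("pics/t2.png",p);print(env.get_state()["time"])
cv2.imwrite("pics/t2z.png",cv2.convertScaleAbs(cv2.resize(p[120:215,270:400],None,fx=6,fy=6,interpolation=cv2.INTER_CUBIC),alpha=1.6))
```

```text
False
True 14.025 r 0.13730193716642566 [ 1.  -1.5  2.4]
16.2667
```

View pics/t2z.png

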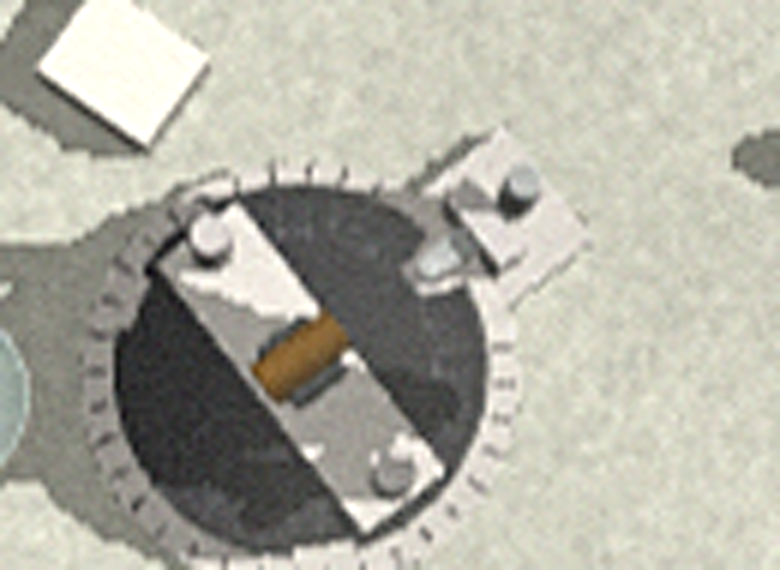

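The bolt nose sits inside the notch at (438,258), and the knob top is now at (520,184). I'll measure how far it moved.

Run:
```python
from h import *
k=atz("top",270+520.5/6-.5,120+184.5/6-.5,.085)[:2];k0=np.array([.6584,-.1073]);u=np.array([.596,-.803])
print(k,"travel",(k0-k)@u,"r",(k-C)@u)
n=atz("top",270+438.5/6-.5,120+258.5/6-.5,.039)[:2];print(n)
a=cv2.cvtColor(cv2.imread("pics/t1.png"),6)[138:158,352:372].astype(np.uint8)
```

```text
[ 0.64510126 -0.09026804] travel 0.021602714086602443 r 0.11426238591339756
[ 0.62210758 -0.05824315]
```

The measured travel is 21.6 mm. There's plenty of time left, so I'll push once more, harder, to confirm the hard stop and then hand in.

Run:
```python
from h import *
q=quat(-53.4+90); A=-53.4
env.reach(pol(.18,A,.22),q);env.movel(pol(.18,A,.128),.15)
st=env.movel(pol(.129,A,.128),.03,stop_force=30)
s=env.get_state();print(st,s["time"],"r",np.linalg.norm(s["tcp_pos"][:2]-C))
env.movel(pol(.18,A,.128),.1);env.movel(pol(.18,A,.26),.2);env.dwell(.3)
print(st and job.job_done(),env.get_state()["time"])
```

```text
False 19.725 r 0.13645477741617418
False 21.4917
```

The command went to 129 mm, but the knob held the tool at 136.5 mm (137 mm is nominal home). That confirms the hard stop, so I'm handing in.

```bash
python3 -c "
from h import *
print(job.job_done())"
```

```text
the job is handed in; nothing more can be done
None
```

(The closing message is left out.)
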